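# Secure the large tile jar in its carrying cradle

## Task

Lay the largest of the three tile jars on its side in the wooden cradle, resting in both V supports between the end stops, and let go of it. Then swing the hinged keeper bar across the top of it until it snaps past the catch's spring nose and is fully home against the bumper; the catch is adjustable, so feel for the snap and do not force the bar. Leave the two other jars standing where they are.

Things in the scene. Friction and masses are not known exactly. Their poses are not given: they have to be found in the camera images.
- jar_large: the largest of three round glass jars of cut tiles: 54 mm diameter, 74 mm tall with its screw lid, about 0.13 kg. It stands upright at first. Origin: centre of its underside; z runs from its bottom to its lid.
- jar_mid (a point): middle of the large jar: on its axis, 37 mm above its underside; axes as the jar's.
- jar_middle: another jar of the same kind, standing, 48 mm diameter, 66 mm tall; stays where it is. Origin: centre of its underside.
- jar_small: the smallest jar, standing, 48 mm diameter, 59 mm tall; stays where it is. Origin: centre of its underside.
- cradle: fixed wooden jar cradle on a board 172 (x) by 112 (y) by 10 mm. Its two V supports (10 mm long, at y = -25 and +25 mm, reaching 25 mm to either side in x, top 24 mm above the desk) hold a jar along the cradle's y axis, lid at either end. Keeper hinge post (18 mm diameter) at x = -65 mm, catch at x = +60 mm, 71 mm high, its bumper wall 96 mm. Origin: on the desk under the seat; z up.
- cradle_seat (a point): where the middle of the jar comes to lie when it rests in the V supports: 41 mm above the desk; the jar's axis lies along this point's y axis. Two low end stops, 28 mm wide, bound the seat: inner faces at y = -42.5 and +42.5 mm, top 34 mm above the desk.
- keeper (a joint): angle of the keeper bar about its upright hinge pin, rad: 0 when it points along the cradle's +x, across the seat; grows as it opens, anticlockwise from above, to the cradle's +y. It stays where it is left; starts at 1.4 to 1.9. The catch is screwed down in a slot, up to 9 mm either way along the cradle's y: the bar is home at some angle from -0.075 to +0.075.
- keeper_hinge (a point): on the hinge pin, at the height of the bar's axis (79 mm above the desk). The bar is a steel rod of 12 mm diameter, its underside 73 mm above the desk, 5 mm over a jar that lies in the cradle.
- keeper_knob (a point): middle of the upright knob at the free end of the keeper bar, 155 mm from the hinge, 99 mm above the desk: a black cylinder of 16 mm diameter, from 70 to 115 mm above the desk, to be pushed or pinched. It is 30 mm beyond the catch, a block 22 (x) by 34 mm (y).
- catch_nose (a joint): how far the sprung ball nose of the catch is pressed down, m: 0 free, 0.0023 or more with the bar on its crest, about 0.0013 with the bar home, held between nose and bumper. Pushing the bar over it takes about 8 to 13 N at the knob; then the resistance drops, and 5 mm on the bumper stops the bar. Over 35 N forces it.
Not all that is in view belongs to the job. What is shaped like the jar_large but pink is not meant. Several things have the shape of the cradle; the one meant has the colours described above.

How it is judged:
On the way, in this order (a step that is already met when the one before it is completed fails the run):
1. the large jar lies in both V supports, released, while the keeper bar is still open (distance between jar_mid and cradle_seat below 0.011 m and angle between the z axis of jar_large and the y axis of cradle, either way round below 0.12 rad and contact force between the fingers and jar_large below 0.1 N and value of joint keeper above 0.3 rad), for 0.2 s.
2. the keeper bar has snapped home over the jar (value of joint keeper below 0.1 rad and value of joint catch_nose between 0.0008 and 0.0019 m), for 0.2 s.
At the end, for the whole second after the job is handed in: The large jar lies at rest in the cradle: its middle within 11 mm of the seat point, its axis within 0.12 rad of the cradle's y axis; the keeper bar is home and stays there untouched, held between spring nose and bumper: angle under 0.1 rad with the nose pressed down 0.8 to 1.9 mm (all of step 2 and distance between jar_mid and cradle_seat below 0.011 m and angle between the z axis of jar_large and the y axis of cradle, either way round below 0.12 rad and linear speed of jar_large below 0.02 m/s).
It fails at once if the cradle or its keeper bar is forced: pressed with more than 35 N (contact force between any of the fingers, the arm and cradle above 35 N).
It fails at once if one of the two other jars is shifted by more than 25 mm or knocked over (distance of any of jar_middle, jar_small from where it was at the start of the episode above 0.025 m or angle between any of jar_middle, jar_small's own z axis and vertical above 0.5 rad).
It also fails if it takes over 61 s, if anything falls off the work surface, if the arm or the gripper's body presses on something with over 40 N, if the wrist force passes 120 N, or if a joint passes its speed limit or range.

## Robot

A 6-joint arm with a two-finger parallel gripper is mounted at the origin on the work surface; the furniture and walls round the work are solid. World frame = base frame: x ahead of the robot, y to its left, z up, the work surface at z = 0. Lengths are in m, angles in rad, forces in N, time in s.
With the tool pointing down it reaches from about 0.35 to 0.975 m from the base axis. Payload 7.1 kg.
Tool frame: the origin (TCP) lies at the very end of the fingers, on their centre line; the grasp point (between the pads) lies 19 mm behind it; z points along the fingers, y is the line along which they close (so a half turn about z gives the same grasp; the last joint's range is limited). The gripper opens to 88 mm and grips with 3 to 60 N. Pads are 20 mm wide; open, the fingers measure 115 mm over their backs; the gripper's body (75 mm by 178 mm) begins 61 mm behind the grasp point.
Start: joints at [1.095, 0.423, 1.63, -0, 1.089, -0.019], TCP at [0.276, 0.561, 0.223] pointing down, gripper open.
Joint ranges: [-3, 3], [-0.9, 2.11], [0.09, 2.58], [-1.31, 4.45], [0.11, 2.69], [-2.54, 2.54]. Speed limits (rad/s): [2.39, 2.39, 3.01, 3.14, 3.14, 3.14].

## Interface

Orientations are given as a unit quaternion [w, x, y, z].
In Python, from plant import sense, read_camera, calibration, close_job gives the robot as it stands.
- The arm moves only by the tool drive_tool, never from a script. Its argument "moves" is one flat list of numbers, 6 for each row, row after row: the shift along the tool's x, y, z in mm, then the turn, a rotation vector about the tool's x, y, z in degrees. A call has 1 to 12 rows; each row shifts and turns the commanded pose from where the row before left it, along the tool's axes as they then stand; what a row does not reach is not made up. A row lasts 1/8 s, in which the tool goes at most 62.5 mm and 10.7 degrees, less where a joint would pass 70% of its speed; a pose out of reach is approached as far as the arm can. A call is refused whole if a number of a shift passes 62.5 or a number of a turn 10.7, either way. A call with a gripper value outside its range is refused whole. "gripper" is the opening, from -1 (shut) to 1 (fully open), set as the call begins (left out, the last holds). The fingers move at their own pace and stop on an object; the grip force is fixed at half the most. Time passes only in rows, so rows that do not move let the fingers close. It gives the time, the measured TCP pose, the force, the opening and the grip force at its end, in the units of the state.
- sense(): the state, without advancing time (a new reading comes with each control period).
- read_camera(name): name is "scene" or "top" or "wrist"; returns the picture (480x640x3 uint8, red, green, blue); there is no depth.
- calibration(name): a dict with "fx", "fy", "cx", "cy" (pixels), "k1" (the pictures are not rectified: a ray, as slopes to the right and down, at radius r is drawn at 1 + k1 r^2 times it, then the intrinsics apply), "camera_from_world" (4x4, takes a point from world to camera coordinates). Camera axes: x right, y up, looking along -z (the intrinsics and any distortion apply to the point x, -y, -z); pixel columns grow to the right and rows downward; lengths in m; the calibration is good to about 2 mm. A picture is of the moment at which its call begins: read the wrist's pose just before it. calibration takes no time and is no camera call; for the wrist camera it gives the pose at the moment of the call.
- close_job(): hands the job in; it is judged then, once.
The state is a dict: "clock": time; "qpos": joint angles; "joint_velocities": joint speeds; "joint_torque": joint torques, N m; "tool_pos": TCP position; "tcp_rot": TCP orientation; "force": force on the tool from outside, world axes, zero at the start; "wrist_torque": the same for the moment, N m; "width": opening from 0.0 (shut) to 1.0 (fully open); "grasp_force": force on a finger pad.
Only numpy, scipy, OpenCV 4.12 (cv2) and the standard library are available. Lean on these libraries where they do the work, as an engineer would, in place of code of your own. Each camera call takes 0.05 s, during which the arm holds its last target. There are 200 camera calls.

## Working session

There is one attempt and no reset: what is moved stays moved. The work goes in short steps, Python scripts to look and compute and a tool call to move; the robot and the scene stay as the last step left them, time stands still between calls to the robot, and variables do not carry over. Pictures are saved under pics/ and viewed, at most 10 in all, crops included, and the job is handed in when it is done.

Besides the shell and the picture viewer there is one more tool, called after "Emit:" by a JSON object that holds its "method" and its "body", one argument or row to a line. drive_tool: Moves the arm, as the interface text tells. Its arguments: {"type":"object","properties":{"moves":{"type":"array"},"gripper":{"type":"number"}},"required":["moves"]}

```bash
mkdir -p pics; cat > h.py <<'E'
import numpy as np, cv2
from plant import sense, read_camera, calibration, close_job
from scipy.spatial.transform import Rotation as R
def snap(name,fn):
    c=calibration(name); im=read_camera(name); cv2.imwrite('pics/'+fn,im[:,:,::-1]); np.save('pics/'+fn+'.npy',im)
    np.save('pics/'+fn+'.cal.npy',c,allow_pickle=True); return im,c
def load(fn): return np.load('pics/'+fn+'.npy'), np.load('pics/'+fn+'.cal.npy',allow_pickle=True).item()
def ray(c,u,v):
    x,y=(u-c['cx'])/c['fx'],(v-c['cy'])/c['fy']; p=np.array([x,y])
    q=p.copy()
    for _ in range(20): q=p/(1+c['k1']*(q@q))
    M=np.array(c['camera_from_world']); Rm,t=M[:3,:3],M[:3,3]
    return -Rm.T@t, Rm.T@np.array([q[0],-q[1],-1.])
def onz(c,u,v,z):
    o,d=ray(c,u,v); return o+d*(z-o[2])/d[2]
def proj(c,P):
    p=np.array(c['camera_from_world'])@np.append(P,1); q=np.array([p[0],-p[1]])/-p[2]; q=q*(1+c['k1']*(q@q))
    return q*[c['fx'],c['fy']]+[c['cx'],c['cy']]
E
python3 - <<'E'
from h import *
print(sense())
for n in('scene','top'):
    im,c=snap(n,n+'1.png'); print(n,ray(c,320,240))
E
```

```text
{'clock': 0.0, 'qpos': array([ 1.09497097e+00,  4.23852055e-01,  1.63069550e+00,  9.96046871e-06,
        1.08857090e+00, -1.89821003e-02]), 'joint_velocities': array([-0.00042047, -0.00099628, -0.0012924 , -0.00011189, -0.00065077,
       -0.00015733]), 'joint_torque': array([-3.22026935e-04, -5.44623756e+01, -2.73675835e+01,  6.43165922e-02,
        2.26949737e-02, -1.61694770e-04]), 'tool_pos': array([0.27540851, 0.56043007, 0.22189253]), 'tcp_rot': array([-1.91100231e-04,  2.26442618e-01,  9.74024209e-01, -7.38587771e-04]), 'force': array([-0.17831897, -0.51057271, -0.26066889]), 'wrist_torque': array([ 0.00215771, -0.02997462, -0.02623304]), 'grasp_force': 0.0, 'width': 0.9959049089441772}
scene (array([-0.41970898, -0.57732668,  1.12662882]), array([ 0.57336162,  0.34698513, -0.7424675 ]))
top (array([ 0.23829189, -0.06940552,  1.41884219]), array([ 0.14395611,  0.00497728, -0.98989904]))
```

View pics/top1.png

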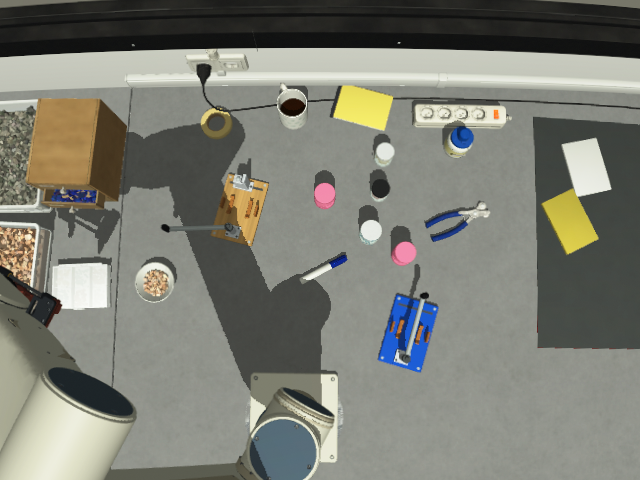

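View pics/scene1.png

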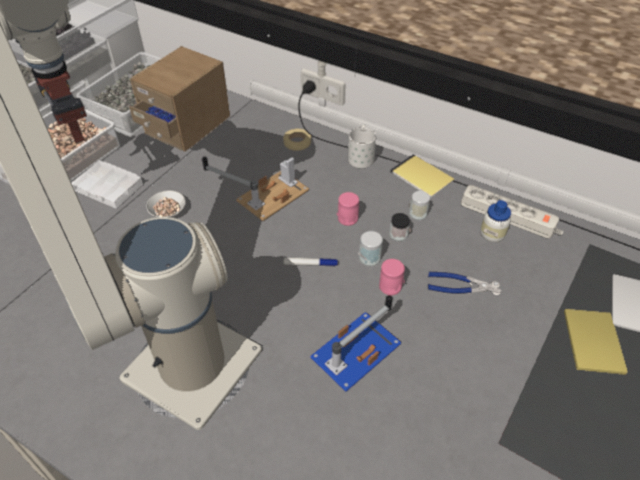

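The top view shows the wooden cradle at about (240,210), with its hinge post at (232,230), catch at (243,182) and knob at (165,228). The standing jars have lids at (370,230), (380,188) and (384,152). The pink jars and the blue cradle are decoys.

```bash
python3 - <<'E'
from h import *
im,c=load('top1.png'); s,cs=load('scene1.png')
a=cv2.resize(im[165:255,155:280],None,fx=6.4,fy=6.4,interpolation=cv2.INTER_CUBIC)[:,:800]
cv2.imwrite('pics/crop1.png',a[:580,:,::-1])
hsv=cv2.cvtColor(im,cv2.COLOR_RGB2HSV)
# wood mask
sub=np.zeros(hsv.shape[:2],np.uint8); sub[165:255,195:280]=255
m=((hsv[...,0]>8)&(hsv[...,0]<25)&(hsv[...,1]>90)&(sub>0)).astype(np.uint8)
m=cv2.morphologyEx(m,cv2.MORPH_CLOSE,np.ones((9,9)))
cn=max(cv2.findContours(m,0,2)[0],key=cv2.contourArea)
P=np.array([onz(c,*p,0.01)[:2] for p in cn[:,0].astype(float)],np.float32)
r=cv2.minAreaRect(P); print('board',r)
# jars
for n,(u,v) in dict(A=(370,230),B=(380,188),C=(384,152)).items():
    for z in (.059,.066,.074): print(n,z,onz(c,u,v,z)[:2])
j=np.hstack([cv2.resize(im[135:255,340:420],None,fx=5,fy=5,interpolation=cv2.INTER_CUBIC),cv2.resize(s[180:300,345:425],None,fx=5,fy=5,interpolation=cv2.INTER_CUBIC)])
cv2.imwrite('pics/crop2.png',j[:,:,::-1])
E
```

```text
board ((0.5230841636657715, 0.14784127473831177), (0.11230605840682983, 0.17243212461471558), 76.39517974853516)
A 0.059 [ 0.46213542 -0.18635487]
A 0.066 [ 0.46098315 -0.18575285]
A 0.074 [ 0.45966627 -0.18506484]
B 0.059 [ 0.56932639 -0.21225359]
B 0.066 [ 0.56762234 -0.21151825]
B 0.074 [ 0.56567485 -0.21067787]
C 0.059 [ 0.66370919 -0.22363152]
C 0.066 [ 0.66151929 -0.22283762]
C 0.074 [ 0.65901655 -0.2219303 ]
```

View pics/crop1.png

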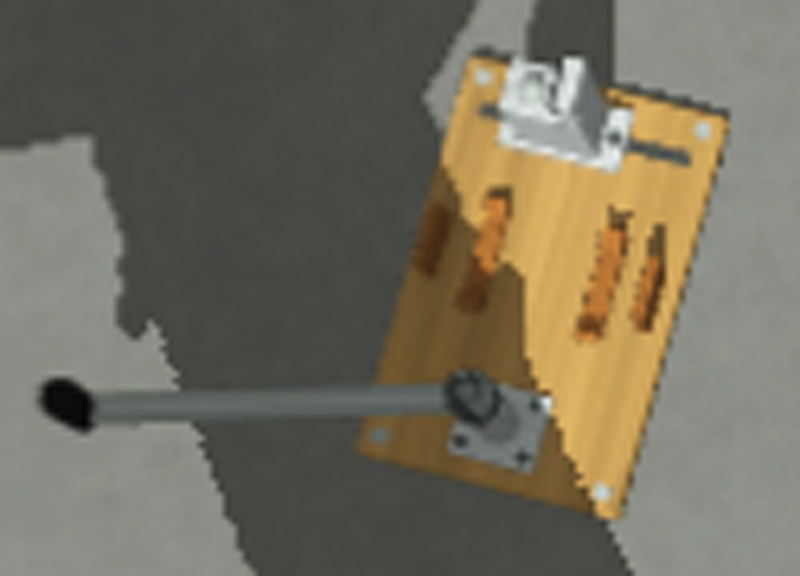

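View pics/crop2.png

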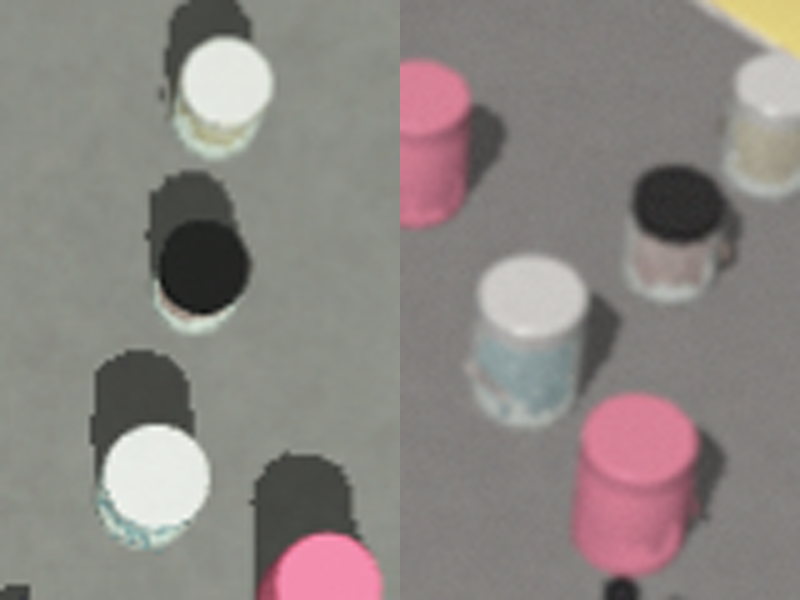

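The board measures 112 x 172 mm, which matches the spec, and the lid at (371,230) belongs to the largest jar. Next I refine the positions.

```bash
cat >> h.py <<'E'
C0=np.array([.5231,.1478]); TH=-np.radians(13.6)
xc=np.array([np.cos(TH),np.sin(TH),0]); yc=np.array([-np.sin(TH),np.cos(TH),0])
def cr(x,y,z): return np.append(C0,0)+x*xc+y*yc+np.array([0,0,z])
def tocr(P): d=np.asarray(P)-np.append(C0,0); return np.array([d@xc,d@yc,d[2]])
def tilt(az,t,flip=False):
    "tool frame: z points along azimuth dir az tilted t(rad) off straight down; y horizontal"
    h=np.array([np.cos(az),np.sin(az),0]); z=np.sin(t)*h-np.cos(t)*np.array([0,0,1.])
    y=np.cross([0,0,1.],h)*(-1 if flip else 1); return R.from_matrix(np.c_[np.cross(y,z),y,z])
def cur():
    s=sense(); q=s['tcp_rot']; return s['tool_pos'],R.from_quat([q[1],q[2],q[3],q[0]])
def rel(p0,r0,p1,r1):
    return np.round(r0.inv().apply(p1-p0)*1000,1),np.round(np.degrees((r0.inv()*r1).as_rotvec()),1)
E
python3 - <<'E'
from h import *
np.set_printoptions(precision=4,suppress=True)
im,c=load('top1.png'); s,cs=load('scene1.png')
def lid(im,c,u,v,z,dark=False,r=16):
    g=im.astype(int); m=(g.max(2)<60) if dark else ((g.min(2)>(205 if c['camera_from_world'][2][2]>.9 else 170)))
    b=np.zeros(m.shape,np.uint8); b[v-r:v+r,u-r:u+r]=m[v-r:v+r,u-r:u+r]
    cn=max(cv2.findContours(b,0,cv2.CHAIN_APPROX_NONE)[0],key=cv2.contourArea)
    P=np.array([onz(c,*p,z)[:2] for p in cn[:,0].astype(float)],np.float32); return cv2.minEnclosingCircle(P),cv2.minAreaRect(P)
for n,u,v,z,d in(('A',371,230,.074,0),('B',380,188,.059,1),('C',384,152,.066,0)): print(n,lid(im,c,u,v,z,d))
for n,u,v,z,d in(('A',371,240,.074,0),('B',400,220,.059,1)): print('scene',n,lid(s,cs,u,v,z,d))
for n,u,v,z in(('hinge',228.4,226.7,.088),('knob',165.2,227.2,.115),('V+',231.1,204,.02),('V-',249.2,208,.02),('bumper',244.4,176,.096)):
    print(n,tocr(onz(c,u,v,z)))
for u,v in((404,253),(325,195)): print('pink',onz(c,u,v,.074))
p,r=cur(); print(p,r.as_matrix())
E
```

```text
A (((0.45987239480018616, -0.18710489571094513), 0.025182832032442093), ((0.4597463607788086, -0.18748891353607178), (0.04853036627173424, 0.048757974058389664), 27.06624412536621))
B (((0.5696392059326172, -0.21274462342262268), 0.024331513792276382), ((0.5703814029693604, -0.21181517839431763), (0.045965030789375305, 0.04341049864888191), 25.706016540527344))
C (((0.6642599701881409, -0.2254101037979126), 0.021736783906817436), ((0.6648469567298889, -0.22487956285476685), (0.04183635115623474, 0.04086633399128914), 43.788604736328125))
scene A (((0.4588106870651245, -0.18938569724559784), 0.027435889467597008), ((0.45912641286849976, -0.18791106343269348), (0.047202881425619125, 0.05375586822628975), 81.94429016113281))
scene B (((0.565513014793396, -0.2166304737329483), 0.024206899106502533), ((0.56620854139328, -0.2177928239107132), (0.045501962304115295, 0.043063580989837646), 31.01860809326172))
hinge [-0.0619 -0.0008  0.088 ]
knob [-0.104   0.1434  0.115 ]
V+ [0.0056 0.0227 0.02  ]
V- [ 0.0067 -0.0259  0.02  ]
bumper [ 0.069  -0.0066  0.096 ]
pink [ 0.4035 -0.2679  0.074 ]
pink [ 0.5467 -0.0741  0.074 ]
[0.2754 0.5605 0.222 ] [[-0.8975  0.4411 -0.0006]
 [ 0.4411  0.8975 -0.0012]
 [-0.     -0.0014 -1.    ]]
```

```bash
python3 - <<'E'
from h import *
im,c=load('top1.png'); s,cs=load('scene1.png')
def ov(im,c,u0,v0,w,h,f):
    a=cv2.resize(im[v0:v0+h,u0:u0+w],None,fx=f,fy=f,interpolation=cv2.INTER_CUBIC)
    T=lambda P: tuple(int(round(x)) for x in (proj(c,P)-[u0-.5,v0-.5])*f)
    def poly(pts,col): cv2.polylines(a,[np.array([T(cr(*p)) for p in pts])],True,col,1)
    for y in(-25,25): poly([(x/1e3,yy/1e3,.024) for x,yy in((-25,y-5),(25,y-5),(25,y+5),(-25,y+5))],(0,0,255))
    for y in(-42.5,42.5): poly([(-.014,y/1e3,.034),(.014,y/1e3,.034)],(0,255,0))
    poly([(-.086,-.056,.01),(.086,-.056,.01),(.086,.056,.01),(-.086,.056,.01)],(255,0,255))
    poly([(.049,-.017,.071),(.071,-.017,.071),(.071,.017,.071),(.049,.017,.071)],(255,0,0))
    for z in (.01,.085): poly([(-.065+.009*np.cos(t),.009*np.sin(t),z) for t in np.linspace(0,6.28,16)],(255,255,0))
    return a
a=ov(im,c,205,165,75,85,7); b=ov(s,cs,230,150,85,70,6); 
H=max(a.shape[0],b.shape[0]); pad=lambda q:np.vstack([q,np.zeros((H-q.shape[0],q.shape[1],3),np.uint8)])
o=np.hstack([pad(a),pad(b)]);o=cv2.resize(o,None,fx=.76,fy=.76); print(o.shape); cv2.imwrite('pics/ov1.png',o[:,:,::-1])
E
```

```text
(452, 787, 3)
```

View pics/ov1.png

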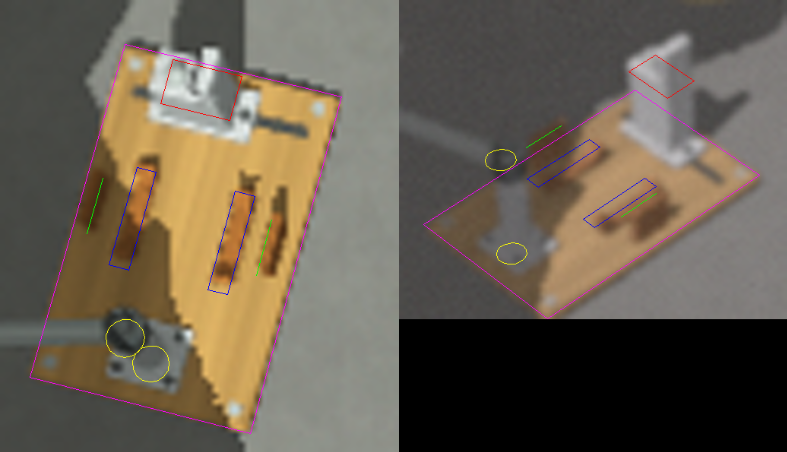

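Both overlays show the seat about 4.5 mm further along +x than the board centre, so I am shifting the origin by that amount. Next I plan the pick, with the tool tilted 45° and the closing axis along the cradle's x.

```bash
cat >> h.py <<'E'
C0=C0+.0045*xc[:2]
azp=np.pi+np.arctan2(yc[1],yc[0]); rp=tilt(azp,np.pi/4); rd=tilt(azp,0)
rl=tilt(azp+np.pi,np.pi/4,True)
zax=lambda r:r.as_matrix()[:,2]
Gp=np.array([.4597,-.1877,.044]); pp=Gp+.019*zax(rp)
E
python3 - <<'E'
from h import *
np.set_printoptions(precision=4,suppress=True)
p,r=cur(); print('yaw',rel(p,r,p,rd)); print('tilt',rel(p,rd,p,rp)); print('pick->place turn',rel(p,rp,p,rl))
pre=pp-.13*zax(rp); print('pre',pre,pp)
print('shift in yawed frame from +100 lift',rel(p+[0,0,.1],rd,pre+[0,0,.10],rd))
E
```

```text
yaw (array([0., 0., 0.]), array([-0.1,  0.1, 77.4]))
tilt (array([0., 0., 0.]), array([  0., -45.,   0.]))
pick->place turn (array([0., 0., 0.]), array([ 0., 90.,  0.]))
pre [ 0.4782 -0.1114  0.1225] [ 0.4565 -0.2008  0.0306]
shift in yawed frame from +100 lift (array([-605.4,  355. ,   99.5]), array([0., 0., 0.]))
```

Emit:
{"method": "drive_tool", "body": {
  "moves": [0, 0, -50, 0, 0, 0, 0, 0, -50, 0, 0, 0, 0, 0, 0, 0, 0, 9.7, 0, 0, 0, 0, 0, 9.7, 0, 0, 0, 0, 0, 9.7, 0, 0, 0, 0, 0, 9.7, 0, 0, 0, 0, 0, 9.7, 0, 0, 0, 0, 0, 9.7, 0, 0, 0, 0, 0, 9.7, 0, 0, 0, 0, 0, 9.5],
  "gripper": 0.8
}}

```text
clock: 1.35
tool_pos: [0.2755, 0.5607, 0.3222]
tcp_rot: [0.0, 0.787, 0.616, -0.0]
force: [-0.6, -0.2, -0.6]
width: 0.899
grasp_force: 0.0
```

Emit:
{"method": "drive_tool", "body": {
  "moves": [-48, 28, 0, 0, 0, 0, -48, 28, 0, 0, 0, 0, -48, 28, 0, 0, 0, 0, -48, 28, 0, 0, 0, 0, -48, 28, 0, 0, 0, 0, -48, 28, 0, 0, 0, 0, -48, 28, 0, 0, 0, 0, -48, 28, 0, 0, 0, 0, -48, 28, 0, 0, 0, 0, -48, 28, 0, 0, 0, 0, -48, 28, 0, 0, 0, 0, -48, 28, 0, 0, 0, 0]
}}

```text
clock: 2.85
tool_pos: [0.4671, -0.0797, 0.3226]
tcp_rot: [-0.0, 0.786, 0.619, 0.0]
force: [0.2, 0.2, 0.2]
width: 0.901
grasp_force: 0.0
```

Emit:
{"method": "drive_tool", "body": {
  "moves": [-30, 20, 0, 0, 0, 0, 0, 0, 0, 0, -9, 0, 0, 0, 0, 0, -9, 0, 0, 0, 0, 0, -9, 0, 0, 0, 0, 0, -9, 0, 0, 0, 0, 0, -9, 0, 0, 0, 0, 0, 0, 0]
}}

```text
clock: 3.72
tool_pos: [0.4792, -0.1103, 0.3207]
tcp_rot: [0.236, 0.724, 0.573, -0.302]
force: [0.3, 0.0, -0.1]
width: 0.903
grasp_force: 0.0
```

```bash
python3 - <<'E'
from h import *
np.set_printoptions(precision=4,suppress=True)
p,r=cur(); s=sense(); print(s['clock'],p,s['qpos']); print('to pre',rel(p,r,pp-.13*zax(rp),rp)); print('to pick',rel(p,r,pp,rp))
E
```

```text
3.725 [ 0.4792 -0.1103  0.3207] [ 0.1689  0.2913  1.8103 -0.7132  1.4546  0.6418]
to pre (array([139.4,   0.1, 140.9]), array([-0. ,  0.1,  0.3]))
to pick (array([139.5,   0.2, 270.9]), array([-0. ,  0.1,  0.3]))
```

Emit:
{"method": "drive_tool", "body": {
  "moves": [35, 0, 35, 0, 0, 0, 35, 0, 35, 0, 0, 0, 35, 0, 35, 0, 0, 0, 34, 0, 36, 0, 0, 0, 0, 0, 0, 0, 0, 0]
}}

```text
clock: 4.35
tool_pos: [0.4772, -0.1139, 0.1228]
tcp_rot: [0.234, 0.726, 0.572, -0.303]
force: [-0.0, 0.2, 0.8]
width: 0.899
grasp_force: 0.0
```

```bash
python3 - <<'E'
from h import *
np.set_printoptions(precision=4,suppress=True)
im,c=snap('wrist','w1.png'); p,r=cur(); print(p,sense()['force']); print('to pick',rel(p,r,pp,rp))
for z in(0,.074): print(proj(c,np.r_[Gp[:2],z]))
E
```

```text
[ 0.4786 -0.1137  0.1247] [ 0.093  -0.6657  0.8611]
to pick (array([  3.1,  -0.7, 130.1]), array([-0.1, -0. ,  0.1]))
[321.1822 183.8818]
[320.8309 274.7305]
```

View pics/w1.png

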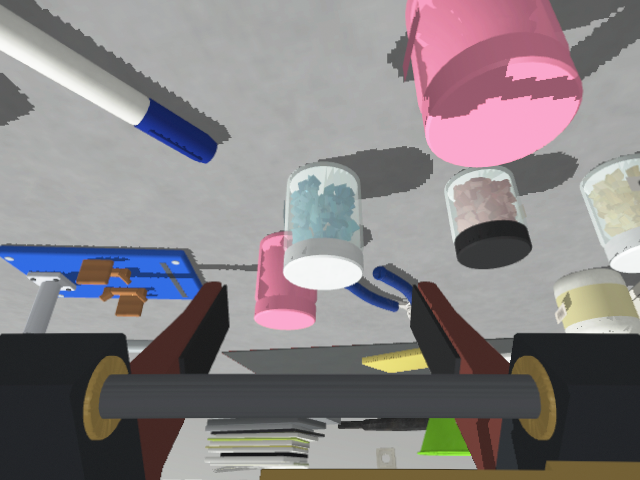

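The wrist view shows the blue-tile jar between the open fingers, with its lid at (323,272) against a prediction of (321,275). The pick position is confirmed.

Emit:
{"method": "drive_tool", "body": {
  "moves": [1, 0, 30, 0, 0, 0, 1, 0, 30, 0, 0, 0, 1, 0, 30, 0, 0, 0, 0, 0, 25, 0, 0, 0, 0, 0, 15, 0, 0, 0, 0, 0, 0, 0, 0, 0]
}}

```text
clock: 5.15
tool_pos: [0.4586, -0.201, 0.0317]
tcp_rot: [0.237, 0.727, 0.571, -0.3]
force: [0.5, -0.0, 0.5]
width: 0.901
grasp_force: 0.0
```

Emit:
{"method": "drive_tool", "body": {
  "moves": [0, 0, 0, 0, 0, 0, 0, 0, 0, 0, 0, 0, 0, 0, 0, 0, 0, 0, 0, 0, 0, 0, 0, 0, 0, 0, 0, 0, 0, 0, 0, 0, 0, 0, 0, 0],
  "gripper": -1
}}

```text
clock: 5.9
tool_pos: [0.4585, -0.2002, 0.031]
tcp_rot: [0.237, 0.726, 0.572, -0.301]
force: [1.0, 3.4, 5.9]
width: 0.581
grasp_force: 30.0
```

```bash
python3 - <<'E'
from h import *
np.set_printoptions(precision=4,suppress=True)
p,r=cur(); s=sense(); print(p,s['force'],s['width'],s['grasp_force']); print('err',rel(p,r,pp,rp)); g=p-.019*zax(r); print('G',g)
# place: jar axis offset: grasp height on jar
off=g[2]-.037; G=cr(0,-off,.041); pl=G+.019*zax(rl); print('place tcp',pl)
up=pl+[0,0,.15]; print('from lifted .2:',rel(p+[0,0,.2],rd,up,rd))
E
```

```text
[ 0.4585 -0.2002  0.031 ] [0.9505 3.4298 5.8735] 0.5809330359449243 29.962346035754308
err (array([-0.4, -1.8,  1. ]), array([0.1, 0. , 0. ]))
G [ 0.4616 -0.1871  0.0444]
place tcp [0.5289 0.1526 0.0276]
from lifted .2: (array([359.4, -14.5,  53.4]), array([0., 0., 0.]))
```

Emit:
{"method": "drive_tool", "body": {
  "moves": [-15, 0, -15, 0, 0, 0, -30, 0, -30, 0, 0, 0, -35, 0, -35, 0, 0, 0, -35, 0, -35, 0, 0, 0, -35, 0, -35, 0, 0, 0, 0, 0, 0, 0, 10, 0, 0, 0, 0, 0, 10, 0, 0, 0, 0, 0, 10, 0, 0, 0, 0, 0, 10, 0, 0, 0, 0, 0, 5, 0, 0, 0, 0, 0, 0, 0]
}}

```text
clock: 7.28
tool_pos: [0.4573, -0.2016, 0.2425]
tcp_rot: [-0.0, 0.787, 0.617, -0.0]
force: [-1.0, -0.4, -0.7]
width: 0.582
grasp_force: 29.9
```

```bash
python3 - <<'E'
from h import *
np.set_printoptions(precision=4,suppress=True)
p,r=cur(); s=sense(); print(s['clock'],p,s['force'],s['width'],s['grasp_force'],s['qpos'])
up=np.array([.5289,.1526,.0276+.15]); print(rel(p,r,up,rd),rel(p,r,up,rl))
E
```

```text
7.275 [ 0.4573 -0.2016  0.2425] [-0.9597 -0.3585 -0.6743] 0.5823902384648085 29.931253460235894 [-0.4387  0.2136  1.8833 -0.0007  1.0452 -0.1983]
(array([361.1, -14.6,  64.8]), array([-0. ,  0. , -0.2])) (array([361.1, -14.6,  64.8]), array([ 0. , 45. , -0.2]))
```

Emit:
{"method": "drive_tool", "body": {
  "moves": [45, -2, 0, 0, 0, 0, 45, -2, 0, 0, 0, 0, 45, -2, 0, 0, 0, 0, 45, -2, 0, 0, 0, 0, 45, -2, 0, 0, 0, 0, 45, -2, 0, 0, 0, 0, 45, -2, 0, 0, 0, 0, 46, 0, 0, 0, 0, 0]
}}

```text
clock: 8.28
tool_pos: [0.5284, 0.156, 0.2422]
tcp_rot: [0.001, 0.785, 0.619, -0.001]
force: [0.0, -0.6, -0.7]
width: 0.583
grasp_force: 29.9
```

Emit:
{"method": "drive_tool", "body": {
  "moves": [0, 0, 0, 0, 9, 0, 0, 0, 0, 0, 9, 0, 0, 0, 0, 0, 9, 0, 0, 0, 0, 0, 9, 0, 0, 0, 0, 0, 9, 0, 0, 0, 0, 0, 0, 0, 0, 0, 0, 0, 0, 0]
}}

```text
clock: 9.15
tool_pos: [0.5289, 0.1543, 0.2424]
tcp_rot: [-0.236, 0.726, 0.572, 0.299]
force: [0.1, -0.5, -0.8]
width: 0.582
grasp_force: 29.9
```

```bash
python3 - <<'E'
from h import *
np.set_printoptions(precision=4,suppress=True)
p,r=cur(); s=sense(); print(s['clock'],p,s['force'],s['width'],s['grasp_force'],s['qpos'])
pl=np.array([.5289,.1526,.0276]); print(rel(p,r,pl,rl)); print('up80',rel(p,r,pl+[0,0,.08],rl)); print('force z bias',s['wrist_torque'])
snap('scene','s2.png'); snap('top','t2.png')
im=np.hstack([cv2.resize(load('t2.png')[0][150:260,185:295],(400,400),interpolation=2),cv2.resize(load('s2.png')[0][100:230,215:345],(400,400),interpolation=2)]); cv2.imwrite('pics/c2.png',im[:,:,::-1])
E
```

```text
9.15 [0.5289 0.1543 0.2424] [ 0.1302 -0.4868 -0.773 ] 0.582171174544731 29.94472627993673 [-0.1452  0.3191  1.9941  0.9705  1.0169 -0.5278]
(array([-152.5,    0.7,  151.3]), array([-0.1,  0.2,  0. ]))
up80 (array([-96.2,   0.6,  94.5]), array([-0.1,  0.2,  0. ]))
force z bias [-0.4831  0.1607 -0.0345]
```

View pics/c2.png

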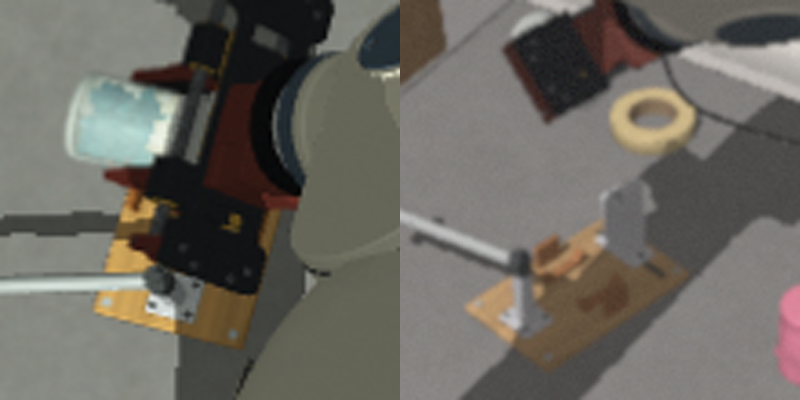

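The picture shows the jar held level along the cradle's y axis, with its bottom end at left-crop (70,120). The supports below are clear.

```bash
python3 - <<'E'
from h import *
np.set_printoptions(precision=4,suppress=True)
im,c=load('t2.png')
for a,b in((70,120),(88,78),(72,160),(110,125)): print(tocr(onz(c,185+a*.275,150+b*.275,.256)))
print(tocr(onz(c,185+160*.275,150+275*.275,.088)), 'hinge now'); 
s,cs=load('s2.png'); 
for p in [cr(-.065,0,.085),cr(0,.025,.03),cr(0,-.025,.03)]: print((proj(cs,p)-[215,100])*400/130,(proj(c,p)-[185,150])/.275)
E
```

```text
[-0.0072  0.0419  0.256 ]
[0.0204 0.0385 0.256 ]
[-0.0304  0.0338  0.256 ]
[-0.0044  0.0175  0.256 ]
[-0.0635 -0.0015  0.088 ] hinge now
[117.0797 257.4354] [157.989  277.3217]
[158.9924 254.659 ] [161.799  194.0721]
[196.7773 281.5613] [229.5186 210.7532]
```

Emit:
{"method": "drive_tool", "body": {
  "moves": [-24, 0, 24, 0, 0, 0, -24, 0, 24, 0, 0, 0, -24, 0, 24, 0, 0, 0, -24, 0, 24, 0, 0, 0, -24, 0.5, 24, 0, 0, 0, -14, 0, 14, 0, 0, 0, -7, 0, 6, 0, 0, 0, 0, 0, 0, 0, 0, 0]
}}

```text
clock: 10.25
tool_pos: [0.5297, 0.1536, 0.0442]
tcp_rot: [-0.237, 0.726, 0.572, 0.3]
force: [0.9, -0.4, -0.8]
width: 0.59
grasp_force: 29.9
```

Emit:
{"method": "drive_tool", "body": {
  "moves": [-1.5, 0, 1.5, 0, 0, 0, -1.5, 0, 1.5, 0, 0, 0, 0, 0, 0, 0, 0, 0]
}}

```text
clock: 10.62
tool_pos: [0.5297, 0.153, 0.0402]
tcp_rot: [-0.237, 0.726, 0.572, 0.301]
force: [-0.5, 0.3, -0.0]
width: 0.583
grasp_force: 29.9
```

Emit:
{"method": "drive_tool", "body": {
  "moves": [-1.5, 0, 1.5, 0, 0, 0, 0, 0, 0, 0, 0, 0]
}}

```text
clock: 10.88
tool_pos: [0.5295, 0.153, 0.0376]
tcp_rot: [-0.237, 0.726, 0.571, 0.301]
force: [0.9, -0.3, -1.9]
width: 0.584
grasp_force: 29.9
```

Emit:
{"method": "drive_tool", "body": {
  "moves": [-1.4, 0, 1.4, 0, 0, 0, -1.4, 0, 1.4, 0, 0, 0, 0, 0, 0, 0, 0, 0]
}}

```text
clock: 11.25
tool_pos: [0.5294, 0.153, 0.0335]
tcp_rot: [-0.237, 0.726, 0.571, 0.301]
force: [0.4, 0.6, -0.9]
width: 0.582
grasp_force: 29.9
```

Emit:
{"method": "drive_tool", "body": {
  "moves": [-1.4, 0, 1.4, 0, 0, 0, 0, 0, 0, 0, 0, 0]
}}

```text
clock: 11.5
tool_pos: [0.5294, 0.153, 0.0316]
tcp_rot: [-0.237, 0.726, 0.571, 0.301]
force: [-0.1, 0.1, -1.0]
width: 0.585
grasp_force: 29.9
```

Emit:
{"method": "drive_tool", "body": {
  "moves": [-1, 0, 1, 0, 0, 0, 0, 0, 0, 0, 0, 0]
}}

```text
clock: 11.75
tool_pos: [0.5295, 0.153, 0.0303]
tcp_rot: [-0.237, 0.726, 0.571, 0.301]
force: [-0.7, 0.4, -1.8]
width: 0.58
grasp_force: 29.9
```

Emit:
{"method": "drive_tool", "body": {
  "moves": [-0.8, 0, 0.8, 0, 0, 0, 0, 0, 0, 0, 0, 0]
}}

```text
clock: 12.0
tool_pos: [0.5295, 0.153, 0.0292]
tcp_rot: [-0.237, 0.726, 0.571, 0.301]
force: [-0.2, -0.2, -0.6]
width: 0.585
grasp_force: 29.9
```

Emit:
{"method": "drive_tool", "body": {
  "moves": [-0.7, 0, 0.7, 0, 0, 0, 0, 0, 0, 0, 0, 0]
}}

```text
clock: 12.25
tool_pos: [0.5296, 0.1531, 0.0286]
tcp_rot: [-0.237, 0.726, 0.571, 0.301]
force: [-1.2, -1.8, 3.5]
width: 0.582
grasp_force: 29.9
```

Emit:
{"method": "drive_tool", "body": {
  "moves": [-0.7, 0, 0.7, 0, 0, 0, 0, 0, 0, 0, 0, 0]
}}

```text
clock: 12.5
tool_pos: [0.5297, 0.1531, 0.0283]
tcp_rot: [-0.237, 0.726, 0.571, 0.302]
force: [-3.2, -4.8, 10.6]
width: 0.582
grasp_force: 29.9
```

Emit:
{"method": "drive_tool", "body": {
  "moves": [0, 0, 0, 0, 0, 0, 0, 0, 0, 0, 0, 0, 0, 0, 0, 0, 0, 0, 0, 0, 0, 0, 0, 0],
  "gripper": 0.38
}}

```text
clock: 13.0
tool_pos: [0.5295, 0.1531, 0.0271]
tcp_rot: [-0.237, 0.726, 0.572, 0.301]
force: [-1.0, -1.0, 0.6]
width: 0.686
grasp_force: 0.0
```

```bash
python3 - <<'E'
from h import *
np.set_printoptions(precision=4,suppress=True)
p,r=cur(); s=sense(); print(s['clock'],p,s['force'],s['width'],s['grasp_force'])
E
```

```text
13.0 [0.5295 0.1531 0.0271] [-0.9887 -0.9515  0.5808] 0.6864097781830084 0.0
```

Released, with no residual force. I back out along the tool axis slowly.

Emit:
{"method": "drive_tool", "body": {
  "moves": [0, 0, -5, 0, 0, 0, 0, 0, -10, 0, 0, 0, 0, 0, -15, 0, 0, 0, 0, 0, -25, 0, 0, 0, 0, 0, -35, 0, 0, 0, 0, 0, -45, 0, 0, 0, 0, 0, -45, 0, 0, 0, 0, 0, -40, 0, 0, 0, 0, 0, 0, 0, 0, 0]
}}

```text
clock: 14.12
tool_pos: [0.494, -0.0007, 0.1849]
tcp_rot: [-0.234, 0.727, 0.571, 0.302]
force: [0.7, 0.2, 0.5]
width: 0.696
grasp_force: 0.0
```

```bash
python3 - <<'E'
from h import *
np.set_printoptions(precision=4,suppress=True)
p,r=cur(); s=sense(); print(s['clock'],p,s['force'],s['width'],s['qpos'])
snap('scene','s3.png'); snap('top','t3.png'); snap('wrist','w3.png')
im=np.hstack([cv2.resize(load('t3.png')[0][155:265,155:265],(400,400),interpolation=2),cv2.resize(load('w3.png')[0],(400,400),interpolation=2)]); cv2.imwrite('pics/c3.png',im[:,:,::-1])
E
```

```text
14.125 [ 0.494  -0.0007  0.1849] [0.7054 0.2456 0.5024] 0.6957152759026248 [-0.4739  0.4303  2.0078  0.8699  1.119  -0.802 ]
```

View pics/c3.png

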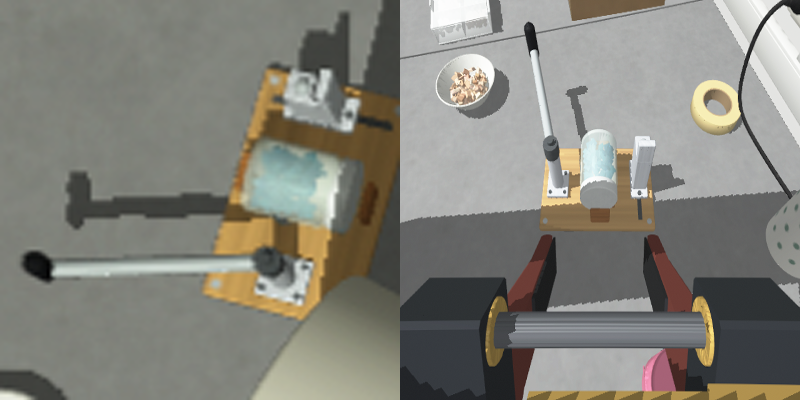

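The jar lies level in the supports with its blue body at left-crop (300,185). The bar is open, with its knob at left-crop (37,265). Next I locate the knob.

```bash
cat >> h.py <<'E'
Hg=cr(-.065,0,0)
def push(phi,gap,z=.088,rad=.157):
    e=np.cos(phi)*xc+np.sin(phi)*yc; d=np.sin(phi)*xc-np.cos(phi)*yc
    return Hg+rad*e-gap*d+[0,0,z], R.from_matrix(np.c_[e,d,[0,0,-1]])
E
python3 - <<'E'
from h import *
np.set_printoptions(precision=4,suppress=True)
im,c=load('t3.png'); w,cw=load('w3.png')
k=tocr(onz(c,155+37*.275,155+262*.275,.113)); d=k-[-.065,0,0]; print('knob top view',k,np.hypot(*d[:2]),np.arctan2(d[1],d[0]))
for uv in ((131*1.6,26*1.2),):
    k=tocr(onz(cw,*uv,.115)); d=k-[-.065,0,0]; print('wrist',k,np.hypot(*d[:2]),np.arctan2(d[1],d[0]))
k=tocr(onz(cw,150*1.6,143*1.2,.088)); print('hinge wrist',k)
# jar ends in wrist view: V/cradle check
for uv in((198,131),(199,205)): print('jar',tocr(onz(cw,uv[0]*1.6,uv[1]*1.2,.041)))
p,r=cur(); P,Q=push(1.85,.032); print(P); p2=np.r_[p[:2],.25]
print('untilt',rel(p,r,p,rd)); print('shift in down frame',rel(p,rd,np.r_[P[:2],.22],rd)); print('yaw',rel(P,rd,P,Q))
E
```

```text
knob top view [-0.108   0.1442  0.113 ] 0.150494290114614 1.860407962264567
wrist [-0.1017  0.1438  0.115 ] 0.1483688289190717 1.820791708874019
hinge wrist [-0.065   0.0017  0.088 ]
jar [-0.0027  0.0578  0.041 ]
jar [-0.001  -0.0418  0.041 ]
[0.4258 0.3176 0.088 ]
untilt (array([0., 0., 0.]), array([ -0.1, -45. ,  -0. ]))
shift in down frame (array([ 290.8, -139. ,  -37.6]), array([0., 0., 0.]))
yaw (array([0., 0., 0.]), array([  0.,   0., -16.]))
```

Emit:
{"method": "drive_tool", "body": {
  "moves": [0, 0, 0, 0, -9, 0, 0, 0, 0, 0, -9, 0, 0, 0, 0, 0, -9, 0, 0, 0, 0, 0, -9, 0, 0, 0, 0, 0, -9, 0, 0, 0, -38, 0, 0, 0],
  "gripper": -1
}}

```text
clock: 15.02
tool_pos: [0.4908, 0.0048, 0.218]
tcp_rot: [-0.002, 0.784, 0.621, -0.004]
force: [0.6, 0.2, 1.1]
width: 0.046
grasp_force: 0.0
```

Emit:
{"method": "drive_tool", "body": {
  "moves": [42, -20, 0, 0, 0, 0, 42, -20, 0, 0, 0, 0, 42, -20, 0, 0, 0, 0, 42, -20, 0, 0, 0, 0, 42, -20, 0, 0, 0, 0, 42, -20, 0, 0, 0, 0, 39, -19, 0, 0, 0, 0, 0, 0, 0, 0, 0, -8, 0, 0, 0, 0, 0, -8, 0, 0, 0, 0, 0, 0]
}}

```text
clock: 16.27
tool_pos: [0.4247, 0.3177, 0.2193]
tcp_rot: [-0.0, 0.692, 0.722, -0.001]
force: [0.0, -0.8, -0.8]
width: 0.008
grasp_force: 0.0
```

```bash
python3 - <<'E'
from h import *
np.set_printoptions(precision=4,suppress=True)
p,r=cur(); s=sense(); print(s['clock'],p,s['force'],s['width'],s['qpos'])
P,Q=push(1.84,.034); print(rel(p,r,P,Q))
w,c=snap('wrist','w4.png'); print(proj(c,cr(-.065+.155*np.cos(1.84),.155*np.sin(1.84),.115)),proj(c,P))
cv2.imwrite('pics/w4.png',w[:,:,::-1])
E
```

```text
16.275 [0.4247 0.3177 0.2193] [ 0.0067 -0.7852 -0.7855] 0.008456557611089198 [0.6197 0.2905 1.8396 0.0004 1.0144 0.5763]
(array([  0.3,   1. , 131.3]), array([-0.2,  0.1,  0.6]))
[370.8403 244.119 ] [320.9462 230.8408]
```

View pics/w4.png

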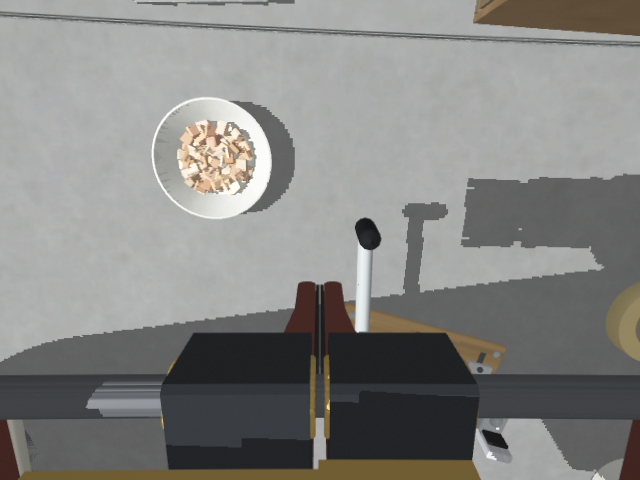

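The knob's top is at (371,243), as predicted, and the closed fingers are on its opening side. I descend beside it.

Emit:
{"method": "drive_tool", "body": {
  "moves": [0, 0, 45, 0, 0, 0, 0, 0, 45, 0, 0, 0, 0, 0, 30, 0, 0, 0, 0, 0, 11, 0, 0, 0, 0, 0, 0, 0, 0, 0]
}}

```text
clock: 16.95
tool_pos: [0.4259, 0.3172, 0.0894]
tcp_rot: [-0.0, 0.692, 0.722, -0.001]
force: [-0.3, -0.8, -0.2]
width: 0.005
grasp_force: 0.0
```

Emit:
{"method": "drive_tool", "body": {
  "moves": [0, 4, 0, 0, 0, 0, 0, 4, 0, 0, 0, 0, 0, 4, 0, 0, 0, 0]
}}

```text
clock: 17.32
tool_pos: [0.439, 0.3181, 0.0906]
tcp_rot: [0.0, 0.692, 0.722, 0.001]
force: [0.6, 0.2, 0.7]
width: 0.002
grasp_force: 0.0
```

Emit:
{"method": "drive_tool", "body": {
  "moves": [-0.4, 11, 0, 0, 0, 4, -0.4, 11, 0, 0, 0, 4, -0.4, 11, 0, 0, 0, 4, -0.4, 11, 0, 0, 0, 4, -0.4, 11, 0, 0, 0, 4, -0.4, 11, 0, 0, 0, 4]
}}

```text
clock: 18.08
tool_pos: [0.5035, 0.3068, 0.0902]
tcp_rot: [-0.0, 0.828, 0.561, 0.0]
force: [-0.1, 0.3, 0.0]
width: 0.004
grasp_force: 0.2
```

```bash
cat > st.py <<'E'
from h import *
np.set_printoptions(precision=4,suppress=True)
p,r=cur(); s=sense(); d=tocr(p)-[-.065,0,0]; print(s['clock'],p,s['force'],s['qpos'][5]); rad=np.hypot(*d[:2]); phi=np.arctan2(d[1],d[0]); print('rad,phi',rad,phi)
y=r.as_matrix()[:,1]; print('push-face yaw as phi',np.arctan2(y@xc,-(y@yc)), 'F along y,x',s['force']@y, s['force']@r.as_matrix()[:,0])
E
python3 st.py
```

```text
18.075 [0.5035 0.3068 0.0902] [-0.06    0.2887  0.0185] 0.9059797257029076
rad,phi 0.15002791513920602 1.5436845451842696
push-face yaw as phi 1.4291293112361818 F along y,x -0.16253648200434323 0.246032844655864
```

```bash
cat > kn.py <<'E'
from h import *
import sys
im,c=snap('top',sys.argv[1])
np.set_printoptions(precision=4,suppress=True)
# bright steel bar: look for knob on the arc by darkness along r=155 at z=.115
for ph in np.arange(-.1,1.95,.05):
    u=[proj(c,cr(-.065+r*np.cos(ph),r*np.sin(ph),.079)) for r in(.05,.08,.11,.13)]; k=proj(c,cr(-.065+.155*np.cos(ph),.155*np.sin(ph),.113))
    g=[int(im[int(round(v)),int(round(x))].astype(int).mean()) for x,v in u+[k]]; print(round(ph,2),g,end=' ; ')
E
python3 kn.py t5.png
```

```text
-0.1 [201, 116, 162, 80, 72] ; -0.05 [200, 136, 161, 145, 71] ; 0.0 [201, 156, 171, 202, 71] ; 0.05 [203, 163, 171, 186, 99] ; 0.1 [201, 141, 164, 137, 138] ; 0.15 [201, 130, 157, 213, 140] ; 0.2 [200, 116, 51, 126, 125] ; 0.25 [200, 130, 60, 93, 71] ; 0.3 [197, 149, 68, 74, 70] ; 0.35 [193, 141, 76, 71, 70] ; 0.4 [192, 128, 68, 70, 71] ; 0.45 [187, 76, 70, 70, 70] ; 0.5 [173, 70, 70, 71, 70] ; 0.55 [169, 71, 71, 70, 71] ; 0.6 [175, 71, 70, 72, 69] ; 0.65 [175, 70, 71, 71, 69] ; 0.7 [146, 70, 70, 71, 69] ; 0.75 [76, 70, 70, 71, 70] ; 0.8 [80, 70, 69, 70, 72] ; 0.85 [78, 69, 69, 71, 69] ; 0.9 [77, 67, 71, 70, 67] ; 0.95 [69, 69, 69, 70, 57] ; 1.0 [69, 70, 70, 70, 34] ; 1.05 [68, 71, 69, 105, 49] ; 1.1 [68, 68, 69, 69, 40] ; 1.15 [68, 68, 137, 121, 47] ; 1.2 [68, 69, 136, 137, 46] ; 1.25 [69, 69, 135, 138, 49] ; 1.3 [69, 70, 138, 139, 58] ; 1.35 [92, 70, 133, 137, 56] ; 1.4 [98, 94, 94, 133, 88] ; 1.45 [94, 97, 94, 206, 88] ; 1.5 [94, 103, 129, 137, 88] ; 1.55 [90, 134, 140, 138, 109] ; 1.6 [71, 138, 137, 138, 106] ; 1.65 [70, 139, 138, 137, 67] ; 1.7 [70, 139, 136, 136, 88] ; 1.75 [69, 139, 138, 136, 88] ; 1.8 [70, 138, 137, 138, 88] ; 1.85 [70, 141, 138, 137, 88] ; 1.9 [70, 142, 138, 139, 88] ;
```

The bar has followed to about 1.42 rad. I continue round the arc and nudge outward to recentre on the knob.

Emit:
{"method": "drive_tool", "body": {
  "moves": [3.2, 13.7, 0, 0, 0, 5, 3.2, 13.7, 0, 0, 0, 5, 3.2, 13.7, 0, 0, 0, 5, 3.2, 13.7, 0, 0, 0, 5, 1.3, 13.7, 0, 0, 0, 5, 1.3, 13.7, 0, 0, 0, 5]
}}

```text
clock: 18.88
tool_pos: [0.5784, 0.2741, 0.09]
tcp_rot: [-0.0, 0.945, 0.328, -0.0]
force: [-1.3, 0.5, -0.7]
width: 0.004
grasp_force: 0.2
```

```bash
python3 st.py
```

```text
18.875 [0.5784 0.2741 0.09  ] [-1.3428  0.5182 -0.7096] 1.3257660643853848
rad,phi 0.159922660813231 1.0136570789771457
push-face yaw as phi 0.9061660778929616 F along y,x -1.2390852468214202 -0.7322574481876092
```

Emit:
{"method": "drive_tool", "body": {
  "moves": [0.7, 13.7, 0, 0, 0, 5, 0.7, 13.7, 0, 0, 0, 5, 0.7, 13.7, 0, 0, 0, 5, 0.7, 13.7, 0, 0, 0, 5, 0.7, 13.7, 0, 0, 0, 5, 0.7, 13.7, 0, 0, 0, 5, 0, 0, 0, 0, 0, 0]
}}

```text
clock: 19.75
tool_pos: [0.6176, 0.2023, 0.09]
tcp_rot: [-0.0, 0.997, 0.074, 0.0]
force: [-0.3, -0.5, 0.5]
width: 0.008
grasp_force: 0.0
```

```bash
python3 st.py; python3 kn.py t6.png | tr ';' '\n' | head -16
```

```text
19.75 [0.6176 0.2023 0.09  ] [-0.2557 -0.4721  0.5445] 1.7217841620189607
rad,phi 0.15853871129767283 0.4943761622424204
push-face yaw as phi 0.38462952350467333 F along y,x 0.4294273575865831 -0.32218487092042714
-0.1 [192, 110, 154, 75, 67] 
 -0.05 [191, 128, 152, 137, 65] 
 0.0 [192, 147, 162, 192, 63] 
 0.05 [193, 153, 86, 176, 48] 
 0.1 [191, 133, 82, 121, 65] 
 0.15 [191, 123, 81, 103, 69] 
 0.2 [184, 109, 48, 67, 134] 
 0.25 [146, 122, 57, 88, 113] 
 0.3 [84, 128, 64, 70, 90] 
 0.35 [87, 88, 82, 84, 83] 
 0.4 [84, 87, 86, 83, 101] 
 0.45 [83, 82, 82, 81, 71] 
 0.5 [77, 82, 83, 83, 68] 
 0.55 [49, 82, 83, 83, 88] 
 0.6 [33, 83, 84, 85, 91] 
 0.65 [33, 83, 84, 89, 93]
```

Emit:
{"method": "drive_tool", "body": {
  "moves": [0.4, 8, 0, 0, 0, 3, 0.4, 8, 0, 0, 0, 3, 0.4, 8, 0, 0, 0, 3, 0.4, 8, 0, 0, 0, 3, 0, 0, 0, 0, 0, 0]
}}

```text
clock: 20.42
tool_pos: [0.621, 0.1715, 0.0899]
tcp_rot: [-0.0, 1.0, -0.03, -0.0]
force: [-0.2, 0.2, 1.1]
width: 0.006
grasp_force: 0.0
```

Emit:
{"method": "drive_tool", "body": {
  "moves": [0.2, 2.7, 0, 0, 0, 1, 0.2, 2.7, 0, 0, 0, 1, 0, 0, 0, 0, 0, 0]
}}

```text
clock: 20.8
tool_pos: [0.6213, 0.1669, 0.09]
tcp_rot: [-0.001, 0.999, -0.049, 0.0]
force: [-1.1, 4.5, 0.5]
width: 0.006
grasp_force: 2.6
```

```bash
python3 st.py
```

```text
20.8 [0.6213 0.1669 0.09  ] [-1.1083  4.4929  0.4901] 1.910438109278937
rad,phi 0.15709814796597352 0.2686938544426843
push-face yaw as phi 0.1398157024584193 F along y,x -4.364416150796226 -1.5404163401458195
```

Resistance is starting at 4.4 N. I go in 1 mm steps from here.

Emit:
{"method": "drive_tool", "body": {
  "moves": [0, 1, 0, 0, 0, 0.3, 0, 0, 0, 0, 0, 0]
}}

```text
clock: 21.05
tool_pos: [0.6213, 0.1666, 0.0901]
tcp_rot: [-0.001, 0.999, -0.051, 0.0]
force: [-0.5, 8.1, 0.3]
width: 0.005
grasp_force: 4.0
```

Emit:
{"method": "drive_tool", "body": {
  "moves": [0, 1, 0, 0, 0, 0.3, 0, 0, 0, 0, 0, 0]
}}

```text
clock: 21.3
tool_pos: [0.6214, 0.1664, 0.0901]
tcp_rot: [-0.002, 0.999, -0.054, 0.001]
force: [0.3, 11.2, -1.0]
width: 0.007
grasp_force: 5.6
```

Emit:
{"method": "drive_tool", "body": {
  "moves": [0, 1, 0, 0, 0, 0.3, 0, 0, 0, 0, 0, 0]
}}

```text
clock: 21.55
tool_pos: [0.6214, 0.1651, 0.0902]
tcp_rot: [-0.002, 0.998, -0.056, 0.001]
force: [0.4, 8.4, -0.1]
width: 0.002
grasp_force: 4.7
```

Emit:
{"method": "drive_tool", "body": {
  "moves": [0, 1, 0, 0, 0, 0.3, 0, 0, 0, 0, 0, 0]
}}

```text
clock: 21.8
tool_pos: [0.6214, 0.1629, 0.0903]
tcp_rot: [-0.001, 0.998, -0.059, 0.001]
force: [0.6, 4.3, 2.2]
width: 0.005
grasp_force: 1.8
```

Emit:
{"method": "drive_tool", "body": {
  "moves": [0, 1, 0, 0, 0, 0.3, 0, 0, 0, 0, 0, 0]
}}

```text
clock: 22.05
tool_pos: [0.6207, 0.1606, 0.0899]
tcp_rot: [0.0, 0.998, -0.062, 0.0]
force: [1.4, 2.9, 0.6]
width: 0.006
grasp_force: 1.0
```

Emit:
{"method": "drive_tool", "body": {
  "moves": [0, 1, 0, 0, 0, 0.3, 0, 0, 0, 0, 0, 0]
}}

```text
clock: 22.3
tool_pos: [0.6201, 0.1593, 0.0895]
tcp_rot: [0.0, 0.998, -0.064, -0.001]
force: [-1.0, 0.5, -0.7]
width: 0.007
grasp_force: 0.3
```

```bash
python3 st.py
```

```text
22.3 [0.6201 0.1593 0.0895] [-1.0224  0.5063 -0.6638] 1.933068502349519
rad,phi 0.15582107857634442 0.2200617253791539
push-face yaw as phi 0.10841415909390173 F along y,x -0.3711370458637862 -1.0783303349742646
```

The snap showed as 11.2 N falling to about 0.5 N. I carry on until I feel the bumper.

Emit:
{"method": "drive_tool", "body": {
  "moves": [0, 1, 0, 0, 0, 0.3, 0, 0, 0, 0, 0, 0]
}}

```text
clock: 22.55
tool_pos: [0.6202, 0.1585, 0.0896]
tcp_rot: [0.0, 0.998, -0.067, -0.0]
force: [-0.5, -0.3, -0.4]
width: 0.009
grasp_force: 0.0
```

Emit:
{"method": "drive_tool", "body": {
  "moves": [0, 1, 0, 0, 0, 0.3, 0, 0, 0, 0, 0, 0]
}}

```text
clock: 22.8
tool_pos: [0.6202, 0.1577, 0.0898]
tcp_rot: [0.0, 0.998, -0.07, -0.0]
force: [-0.4, -0.6, 0.0]
width: 0.006
grasp_force: 0.0
```

Emit:
{"method": "drive_tool", "body": {
  "moves": [0, 1, 0, 0, 0, 0, 0, 0, 0, 0, 0, 0]
}}

```text
clock: 23.05
tool_pos: [0.6201, 0.1568, 0.0898]
tcp_rot: [0.0, 0.998, -0.07, -0.0]
force: [-0.7, 0.6, 0.2]
width: 0.003
grasp_force: 0.0
```

Emit:
{"method": "drive_tool", "body": {
  "moves": [0, 1, 0, 0, 0, 0, 0, 0, 0, 0, 0, 0]
}}

```text
clock: 23.3
tool_pos: [0.62, 0.1558, 0.0898]
tcp_rot: [0.0, 0.998, -0.07, -0.0]
force: [0.2, 0.6, -0.1]
width: 0.004
grasp_force: 0.0
```

Emit:
{"method": "drive_tool", "body": {
  "moves": [0, 1, 0, 0, 0, 0, 0, 0, 0, 0, 0, 0]
}}

```text
clock: 23.55
tool_pos: [0.6198, 0.1548, 0.0898]
tcp_rot: [0.0, 0.998, -0.07, -0.0]
force: [0.0, 0.0, 0.9]
width: 0.003
grasp_force: 0.0
```

```bash
python3 st.py; python3 kn.py t7.png | tr ';' '\n' | head -9
```

```text
23.55 [0.6198 0.1548 0.0898] [0.0243 0.0391 0.941 ] 1.9361440160791676
rad,phi 0.15569753340395226 0.19098437116371206
push-face yaw as phi 0.09815733466090217 F along y,x -0.04203176729885653 0.01859690252780947
-0.1 [99, 81, 92, 74, 40] 
 -0.05 [116, 82, 82, 134, 65] 
 0.0 [125, 82, 81, 189, 84] 
 0.05 [124, 82, 82, 81, 100] 
 0.1 [123, 84, 84, 81, 69] 
 0.15 [121, 86, 86, 85, 83] 
 0.2 [120, 88, 88, 88, 89] 
 0.25 [120, 89, 89, 91, 91] 
 0.3 [118, 90, 91, 91, 92]
```

Emit:
{"method": "drive_tool", "body": {
  "moves": [0, 1, 0, 0, 0, 0, 0, 0, 0, 0, 0, 0, 0, 1, 0, 0, 0, 0, 0, 0, 0, 0, 0, 0]
}}

```text
clock: 24.1
tool_pos: [0.6196, 0.1528, 0.0898]
tcp_rot: [0.0, 0.998, -0.07, -0.0]
force: [-0.4, 0.3, 0.6]
width: 0.004
grasp_force: 0.0
```

Emit:
{"method": "drive_tool", "body": {
  "moves": [0, 1, 0, 0, 0, 0, 0, 0, 0, 0, 0, 0]
}}

```text
clock: 24.35
tool_pos: [0.6196, 0.1523, 0.0899]
tcp_rot: [-0.0, 0.998, -0.07, 0.0]
force: [-0.1, 2.8, -0.6]
width: 0.008
grasp_force: 1.4
```

Emit:
{"method": "drive_tool", "body": {
  "moves": [0, 1, 0, 0, 0, 0, 0, 0, 0, 0, 0, 0]
}}

```text
clock: 24.6
tool_pos: [0.6195, 0.152, 0.0899]
tcp_rot: [-0.001, 0.998, -0.07, 0.0]
force: [1.0, 6.4, -1.7]
width: 0.003
grasp_force: 3.4
```

Emit:
{"method": "drive_tool", "body": {
  "moves": [0, 1, 0, 0, 0, 0, 0, 0, 0, 0, 0, 0]
}}

```text
clock: 24.85
tool_pos: [0.6195, 0.1518, 0.0899]
tcp_rot: [-0.001, 0.998, -0.07, 0.0]
force: [0.7, 11.1, -1.0]
width: 0.005
grasp_force: 5.2
```

Emit:
{"method": "drive_tool", "body": {
  "moves": [0, 1, 0, 0, 0, 0, 0, 0, 0, 0, 0, 0]
}}

```text
clock: 25.1
tool_pos: [0.6195, 0.1517, 0.0899]
tcp_rot: [-0.002, 0.998, -0.07, 0.001]
force: [1.1, 12.8, -2.7]
width: 0.003
grasp_force: 7.0
```

Emit:
{"method": "drive_tool", "body": {
  "moves": [0, 1, 0, 0, 0, 0, 0, 0, 0, 0, 0, 0]
}}

```text
clock: 25.35
tool_pos: [0.6195, 0.1516, 0.09]
tcp_rot: [-0.003, 0.998, -0.07, 0.001]
force: [0.6, 17.6, -4.1]
width: -0.001
grasp_force: 8.9
```

At 17.6 N it is solid, so this is the bumper. I back off and look.

Emit:
{"method": "drive_tool", "body": {
  "moves": [0, -5, 0, 0, 0, 0, 0, -6, 0, 0, 0, 0, 0, -12, 0, 0, 0, 0, 0, -15, 0, 0, 0, 0, 0, 0, -30, 0, 0, 0, 0, 0, -50, 0, 0, 0, 0, -40, -50, 0, 0, 0, 0, -60, -20, 0, 0, 0, 0, -60, 0, 0, 0, 0, 0, 0, 0, 0, 0, 0]
}}

```text
clock: 26.6
tool_pos: [0.6458, 0.3472, 0.2385]
tcp_rot: [-0.001, 0.998, -0.067, 0.001]
force: [0.5, -0.8, -0.2]
width: 0.007
grasp_force: 0.0
```

```bash
python3 - <<'E'
from h import *
snap('scene','s8.png'); snap('top','t8.png'); print(sense()['clock'])
im=np.hstack([cv2.resize(load('t8.png')[0][150:250,190:290],(400,400),interpolation=2),cv2.resize(load('s8.png')[0][125:235,220:330],(400,400),interpolation=2)]); cv2.imwrite('pics/c8.png',im[:,:,::-1])
E
```

```text
26.7
```

View pics/c8.png

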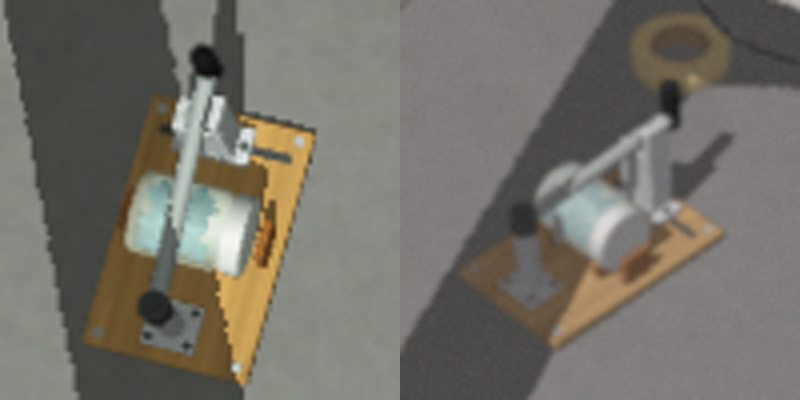

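The picture shows the jar lying between the end stops. The bar crosses it into the catch, hard against the bumper, with the knob at left-crop (205,60). I am handing in.

```bash
python3 -c "
from plant import close_job
print(close_job())"
```

```text
the job is handed in; nothing more can be done
None
```

The job is handed in at about 27 s of the 61 s limit: the large jar was released in both V supports, and the keeper bar snapped past the nose (11 N peak) and stopped solid on the bumper at 17.6 N; the arm stayed clear of the other two jars, and no verdict came back at hand-in.

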